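# Find the solid pattern weight and hold it up

## Robot

A 6-joint arm with a two-finger parallel gripper is mounted at the origin on the work surface. World frame = base frame: x ahead of the robot, y to its left, z up, the work surface at z = 0. Lengths are in m, angles in degrees, forces in N, time in s.
With the tool pointing down it reaches from about 0.4 to 0.825 m from the base axis. Payload 7 kg.
Tool frame: the origin (TCP) lies at the centre of the arm's flange, where the gripper is bolted on; the fingertips stand 178 mm ahead of it and the grasp point (between the pads) lies 159 mm ahead of it (tip_reach is the distance from the TCP to the fingertips, in m); z points along the fingers, y is the line along which they close (so a half turn about z gives the same grasp; the last joint's range is limited). The gripper opens to 88 mm and grips with 3 to 60 N. Pads are 19 mm wide; open, the fingers measure 130 mm over their backs; the gripper's body (78 mm by 193 mm) begins 47 mm behind the grasp point.
Start: joints at [-52.936, 20.546, 0.682, 0, -70.136, -16.507], TCP at [0.237, -0.632, 0.405] pointing down, gripper open.
Joint ranges: [-176.03, 176.03], [-82.01, 121.73], [-58.28, 71.71], [-173.87, 95.51], [-174.79, -0.11], [-173.66, 173.66]. Speed limits (degrees/s): [136.94, 136.94, 172.46, 180, 180, 180].

## Interface

Orientations are given as [roll, pitch, yaw] about the fixed x, y, z axes, in that order (R = Rz(yaw) Ry(pitch) Rx(roll)).
In Python, from plant import * gives the robot as it stands.
- The arm moves only by the shell command python3 -m handwheel 'ROWS'. ROWS is JSON, a list of rows, each a list of 7 numbers: the opening, from -1 (shut) to 1 (fully open), then the shift along the tool's x, y, z as a fraction of full scale, then the turn, a rotation vector about the tool's x, y, z as a fraction of full scale. A call has 1 to 5 rows; each row shifts and turns the commanded pose from where the row before left it, along the tool's axes as they then stand; what a row does not reach is not made up. Full scale, the value 1, is 0.025 m for a shift and 6 degrees for a turn. A row lasts 1/8 s, in which the tool goes at most 62.5 mm and 10.7 degrees, less where a joint would pass 70% of its speed; a pose out of reach is approached as far as the arm can. A call with a number of a shift or a turn outside -1 to 1 is refused whole. A call with a gripper value outside its range is refused whole. The fingers move at their own pace and stop on an object; the grip force is fixed at half the most. Time passes only in rows, so rows that do not move let the fingers close. It gives the time, the measured TCP pose, the force, the opening and the grip force at its end, in the units of the state.
- get_obs(): the state, without advancing time (a new reading comes with each control period).
- snapshot(name): name is "scene" or "top"; returns a dict with "color" (480x640x3 uint8, red, green, blue), "fx", "fy", "cx", "cy" (pixels), "R" (3x3) and "t" (3): a world point X has camera coordinates R X + t. Camera axes: x right, y down, z forward; pixel columns grow to the right and rows downward; lengths in m; the calibration is good to about 2 mm. A picture is of the moment at which its call begins. There is no depth.
- close_job(): hands the job in; it is judged then, once.
The state is a dict: "clock": time; "joint_pos": joint angles; "qvel": joint speeds; "tau": joint torques, N m; "tool_pos": TCP position; "orientation": TCP orientation; "force": force on the tool from outside, world axes, zero at the start; "moment": the same for the moment, N m; "opening": finger opening in m; "gripper_force": force on a finger pad.
Only numpy, scipy, OpenCV 4.12 (cv2) and the standard library are available. Lean on these libraries where they do the work, as an engineer would, in place of code of your own. Each camera call takes 0.05 s, during which the arm holds its last target. There are 200 camera calls.

## Task

One of the two look-alike pattern weights in the wooden rack is solid and the other is hollow. Lift the left-hand one well clear of the rack (left as seen from the robot) to feel its weight and stand it back in its seat, then lift the right-hand one to compare; finally hold the heavier one upright over the middle of the round cork mat, about 10 cm above it, for a colleague to take, with the other standing in its seat. The program finishes while still holding it up; leave the other things on the table alone.

Things in the scene. Friction and masses are not known exactly. Their poses are not given: they have to be found in the camera images.
- rack: fixed light wooden rack, 90 x 220 x 22 mm (x, y, z), origin at the centre of its underside on the table; its y axis runs along the row of two seats, towards the left-hand one; turned at most 0.4 rad from the robot's axes. Two round seats 62 mm across and 10 mm deep (floor 12 mm above the table), 130 mm apart, each with about 4 mm of play round a weight
- seat_left (a point): left-hand seat of the rack (65 mm along the rack's y axis): the point where the centre of a weight standing in it lies, 46 mm above the table
- seat_right (a point): right-hand seat of the rack: likewise, 46 mm above the table
- weight_k_center (a point): one of two look-alike plain steel pattern weights (either may be the heavier; 0.24 to 0.8 kg, at least 0.15 kg apart): round base 54 mm across, 28 mm high, with a round grip post 28 mm across on top, 68 mm high in all. Point: its centre, 34 mm above its underside; z upright. The post runs from 6 mm below to 34 mm above this point. At the start it stands upright in either seat, at random
- weight_m_center (a point): one of two look-alike plain steel pattern weights (either may be the heavier; 0.24 to 0.8 kg, at least 0.15 kg apart): round base 54 mm across, 28 mm high, with a round grip post 28 mm across on top, 68 mm high in all. Point: its centre, 34 mm above its underside; z upright. The post runs from 6 mm below to 34 mm above this point. At the start it stands upright in either seat, at random
- mat: fixed round cork mat, 120 mm across, 6 mm thick, origin at the centre of its underside on the table
- tape: bystander: roll of brown tape core, a ring 90 mm across and 40 mm high; origin at the centre of its underside
- pin_jar: bystander: small glass jar with a metal cap, 56 mm across and 50 mm high; origin at the centre of its underside
- scissors: bystander: blue-handled scissors lying flat, about 210 mm long, blades along its y axis, 12 mm high; origin near the pivot
Not all that is in view belongs to the job. What is shaped like the part that bears weight_k_center but blue is not meant. Leave any blue look-alike of the part that bears weight_m_center alone.

How it is judged:
By the outcome, as a careful person would: the job done as asked, in the order asked, and still so for the second after the job is handed in, while the arm keeps its last pose, push and grip.
It also fails if it takes over 61 s, if anything falls off the work surface, if the arm or the gripper's body presses on something with over 40 N, if the wrist force passes 120 N, or if a joint passes its speed limit or range.

## Working session

There is one attempt and no reset: what is moved stays moved. The work goes in short steps, Python scripts to look and compute and a shell command to move; the robot and the scene stay as the last step left them, time stands still between calls to the robot, and variables do not carry over. Pictures are saved under pics/ and viewed, at most 10 in all, crops included, and the job is handed in when it is done.

```bash
mkdir -p pics; ls; cat > h.py <<'E'
from plant import *
import numpy as np, cv2
def save(name,fn):
    s=snapshot(name); cv2.imwrite('pics/'+fn,s['color'][:,:,::-1]); np.savez('pics/'+fn[:-4]+'.npz',**s); return s
def ray(s,u,v,z):
    R=np.array(s['R']);t=np.array(s['t']);c=-R.T@t
    d=R.T@np.array([(u-s['cx'])/s['fx'],(v-s['cy'])/s['fy'],1.])
    return c+d*(z-c[2])/d[2]
def proj(s,X):
    p=np.array(s['R'])@np.array(X)+np.array(s['t']); return s['fx']*p[0]/p[2]+s['cx'],s['fy']*p[1]/p[2]+s['cy']
E
python3 - <<'E'
from h import *
for n in('top','scene'):
    s=save(n,n+'0.png'); print(n,s['fx'],np.array(s['R']).round(3).tolist(),(-np.array(s['R']).T@np.array(s['t'])).round(3))
print(get_obs())
E
```

```text
pics
top 619.0213738504378 [[0.008, -1.0, -0.001], [-0.997, -0.008, -0.074], [0.074, 0.001, -0.997]] [0.481 0.048 1.436]
scene 517.8957917902819 [[-0.122, 0.992, 0.02], [0.528, 0.082, -0.846], [-0.841, -0.093, -0.534]] [1.376 0.159 0.596]
{'clock': 0.1, 'joint_pos': array([-5.29375122e+01,  2.05868148e+01,  6.39630564e-01, -1.84977569e-02,
       -7.01353734e+01, -1.65066777e+01]), 'qvel': array([-0.0450831 , -0.09124213,  0.09141196,  0.0110923 , -0.05913207,
       -0.07168037]), 'tau': array([-3.04079535e-03, -5.84162807e+01,  2.93747699e+01,  7.01551169e+00,
        1.02294763e-02, -6.85127270e-05]), 'tool_pos': array([ 0.23694377, -0.63186397,  0.40382423]), 'orientation': array([ 1.79915903e+02, -6.78571978e-03, -1.59450483e+02]), 'force': array([-0.41482037, -0.0394538 ,  0.15813479]), 'moment': array([-0.0180619 ,  0.00174792,  0.00880511]), 'gripper_force': 0.0, 'opening': 0.08732334624401553}
```

View pics/top0.png

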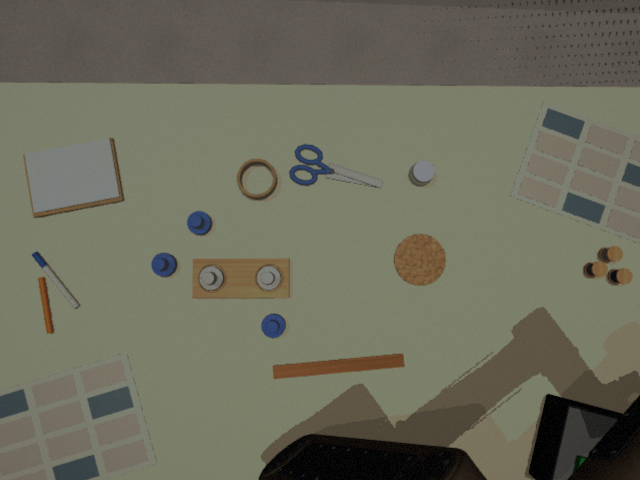

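View pics/scene0.png

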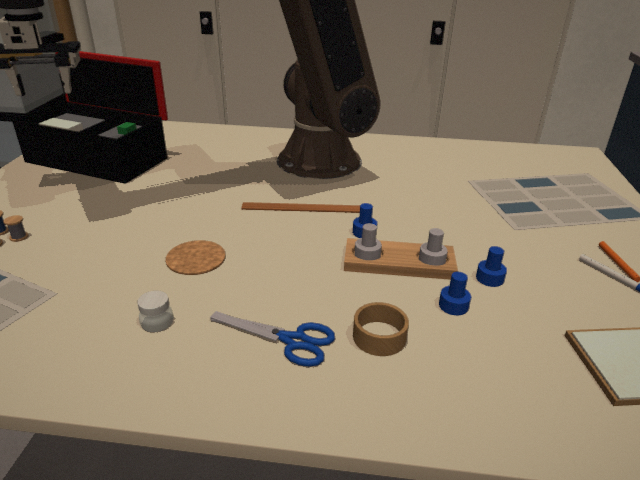

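The top view shows the steel weights at about (210,278) on the left and (269,278) on the right, in the rack spanning (193..290, 259..298). The mat is at (420,260), with blue look-alikes at (199,223), (164,264) and (273,325). The scene view agrees.

```bash
cat > meas.py <<'E'
from h import *
def load(f): return dict(np.load('pics/'+f))
def big(m,k=1):
    n,l,st,c=cv2.connectedComponentsWithStats(m.astype(np.uint8)); o=np.argsort(-st[1:,4])[:k]+1
    return [(l==i,st[i],c[i]) for i in o]
s=load('top0.npz'); hsv=cv2.cvtColor(s['color'],cv2.COLOR_RGB2HSV)
for p in [(230,265),(240,290),(210,278),(218,288),(269,278),(263,286),(420,260),(150,230),(240,320)]: print(p,hsv[p[1],p[0]])
roi=np.zeros((480,640),bool); roi[245:312,180:305]=1
H,S,V=[hsv[:,:,i].astype(int) for i in range(3)]
wood=roi&(S>85)&(H<25)
m=cv2.morphologyEx(wood.astype(np.uint8),cv2.MORPH_CLOSE,np.ones((3,3)))
c=max(cv2.findContours(m,0,2)[0],key=cv2.contourArea)
q=cv2.boxPoints(cv2.minAreaRect(c)); P=np.array([ray(s,u,v,.022) for u,v in q]); print('rack',q.round(1).tolist(),P.round(4).tolist(),P.mean(0).round(4))
print('sides',[np.linalg.norm(P[i]-P[i-1]).round(4) for i in range(4)])
mat=np.zeros((480,640),bool); mat[225:295,385:455]=1
mm=big(mat&(S>85)&(H<25))[0]; e=cv2.fitEllipse(max(cv2.findContours(mm[0].astype(np.uint8),0,2)[0],key=cv2.contourArea)); print('mat',e,ray(s,*e[0],.006))
t=load('scene0.npz')
a=cv2.resize(s['color'][210:345,145:305],None,fx=5,fy=5,interpolation=cv2.INTER_CUBIC)[:,:,::-1]; 
b=cv2.resize(t['color'][215:285,335:465],None,fx=6,fy=6,interpolation=cv2.INTER_CUBIC)[:,:,::-1]
cv2.imwrite('pics/ca.png',a[:600]);cv2.imwrite('pics/cb.png',b)
E
python3 meas.py
```

```text
(230, 265) [ 19 116 125]
(240, 290) [ 20 107 126]
(210, 278) [ 30  16 125]
(218, 288) [17 97 89]
(269, 278) [ 45   8 127]
(263, 286) [ 26  17 123]
(420, 260) [ 16 135 108]
(150, 230) [ 36  42 127]
(240, 320) [ 33  40 126]
rack [[192.0, 259.0], [288.0, 259.0], [288.0, 297.0], [192.0, 297.0]] [[0.5294, 0.3371, 0.022], [0.531, 0.1179, 0.022], [0.4446, 0.1169, 0.022], [0.443, 0.3352, 0.022]] [0.487  0.2268 0.022 ]
sides [np.float64(0.0864), np.float64(0.2193), np.float64(0.0864), np.float64(0.2183)]
mat ((419.6179504394531, 259.4075012207031), (50.41640090942383, 50.97171401977539), 129.9072723388672) [ 0.53296534 -0.1852468   0.006     ]
```

View pics/ca.png

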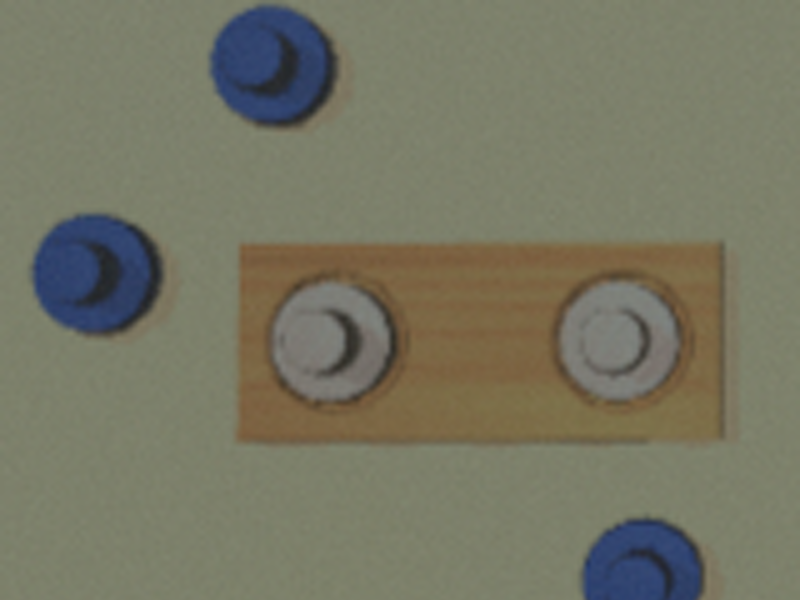

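View pics/cb.png

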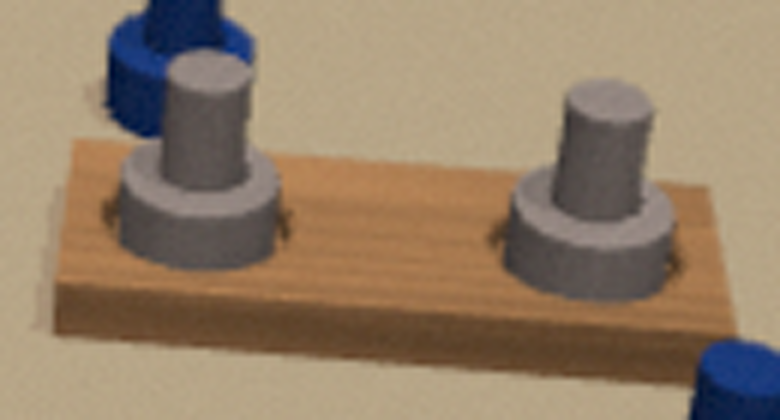

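The crops show the left post top at (312,340) and the right at (612,341), with bases at (332,342) and (618,341) in the top crop. In the scene crop the left post top is at (608,95) and the right at (210,72). The rack is nearly axis-aligned.

```bash
python3 - <<'E'
from h import *
s=dict(np.load('pics/top0.npz'));t=dict(np.load('pics/scene0.npz'))
A=lambda U,V:((U+.5)/5-.5+145,(V+.5)/5-.5+210); B=lambda U,V:((U+.5)/6-.5+335,(V+.5)/6-.5+215)
for n,U in dict(Ltop=(312,340),Rtop=(612,341)).items(): print(n,ray(s,*A(*U),.08).round(4))
for n,U in dict(Lbase=(332,342),Rbase=(618,341)).items(): print(n,ray(s,*A(*U),.04).round(4))
for n,U in dict(Ltop=(608,100),Rtop=(210,72)).items(): print('scene',n,ray(t,*B(*U),.08).round(4))
print('rackmid',ray(s,*A(480.5,342.5),.022).round(4))
for b in ((248,58),(72,273),(635,582)): print('blue',ray(s,*A(*b),.068).round(3))
q=[A(238,243),A(722,242),A(720,442),A(238,442)]
P=np.array([ray(s,*a,.022) for a in q]); d=P[0]-P[1];print('yaw',np.degrees(np.arctan2(-d[0],d[1])),P.round(4).tolist())
u=s['color'][245:312,180:305]
# scene mat
hsv=cv2.cvtColor(t['color'],cv2.COLOR_RGB2HSV); m=np.zeros((480,640),np.uint8); m[235:280,155:235]=((hsv[:,:,1]>110)&(hsv[:,:,0]<25))[235:280,155:235]
e=cv2.fitEllipse(max(cv2.findContours(m,0,2)[0],key=cv2.contourArea));print(e,ray(t,*e[0],.006))
E
```

```text
Ltop [0.487  0.2916 0.08  ]
Rtop [0.4875 0.1604 0.08  ]
Lbase [0.4863 0.2897 0.04  ]
Rbase [0.4878 0.1611 0.04  ]
scene Ltop [0.4898 0.2905 0.08  ]
scene Rtop [0.4921 0.1617 0.08  ]
rackmid [0.4867 0.2252 0.022 ]
blue [0.612 0.325 0.068]
blue [0.516 0.4   0.068]
blue [0.382 0.15  0.068]
yaw 0.5547693966899221 [[0.5312, 0.3367, 0.022], [0.5333, 0.1156, 0.022], [0.4424, 0.1155, 0.022], [0.4407, 0.3347, 0.022]]
((194.93719482421875, 257.24261474609375), (32.8991584777832, 59.69304656982422), 82.5420913696289) [ 0.54310626 -0.18321593  0.006     ]
```

```bash
python3 -m handwheel '[[1,0,0,0,0,0,0.86],[1,0,0,0,0,0,0.86],[1,0,0,0,0,0,0.86],[1,0,0,0,0,0,0.86],[1,0,0,0,0,0,0]]'
python3 -m handwheel '[[1,-1,1,0,0,0,0],[1,-1,1,0,0,0,0],[1,-1,1,0,0,0,0],[1,-1,1,0,0,0,0],[1,-1,1,0,0,0,0]]'
```

```text
clock: 0.72
tool_pos: [0.237, -0.6319, 0.4042]
orientation: [180.0, -0.0, 179.9]
force: [-0.1, 0.0, -0.2]
opening: 0.0876
gripper_force: 0.0
clock: 1.35
tool_pos: [0.3629, -0.5063, 0.4045]
orientation: [180.0, -0.0, -179.9]
force: [0.5, -0.5, 0.1]
opening: 0.0874
gripper_force: 0.0
```

```bash
python3 -m handwheel '[[1,-1,1,0,0,0,0],[1,-1,1,0,0,0,0],[1,-1,1,0,0,0,0],[1,-1,1,0,0,0,0],[1,-1,1,0,0,0,0]]' >/dev/null
python3 -m handwheel '[[1,0,1,0,0,0,0],[1,0,1,0,0,0,0],[1,0,1,0,0,0,0],[1,0,1,0,0,0,0],[1,0,1,0,0,0,0]]' >/dev/null
python3 -m handwheel '[[1,0,1,0,0,0,0],[1,0,1,0,0,0,0],[1,0,1,0,0,0,0],[1,0,1,0,0,0,0],[1,0,1,0,0,0,0]]'
python3 -m handwheel '[[1,0,1,0,0,0,0],[1,0,1,0,0,0,0],[1,0,1,0,0,0,0],[1,0,1,0,0,0,0],[1,0,1,0,0,0,0]]' >/dev/null
python3 -m handwheel '[[1,0,1,0,0,0,0],[1,0,1,0,0,0,0],[1,0,1,0,0,0,0],[1,0,1,0,0,0,0],[1,0,1,0,0,0,0]]' >/dev/null
python3 -m handwheel '[[1,0,1,0,0,0,0],[1,0,1,0,0,0,0],[1,0,1,0,0,0,0],[1,0,1,0,0,0,0],[1,0,1,0,0,0,0]]'
```

```text
clock: 3.22
tool_pos: [0.4875, -0.1316, 0.4046]
orientation: [180.0, -0.0, -179.9]
force: [0.8, -0.6, -0.6]
opening: 0.0872
gripper_force: 0.0
clock: 5.1
tool_pos: [0.4882, 0.2439, 0.4046]
orientation: [-180.0, -0.0, 180.0]
force: [0.6, -0.6, -0.7]
opening: 0.0878
gripper_force: 0.0
```

```bash
python3 -m handwheel '[[1,0,0.94,0,0,0,0],[1,0,0.94,0,0,0,0],[1,0,0,1,0,0,0],[1,0,0,1,0,0,0],[1,0,0,1,0,0,0]]' >/dev/null
python3 -m handwheel '[[1,0,0,1,0,0,0],[1,0,0,1,0,0,0],[1,0,0,0,0,0,0]]'
python3 - <<'E'
from h import *
s=save('scene','s1.png'); cv2.imwrite('pics/c1.png',cv2.resize(s['color'][120:300,330:530],None,fx=3,fy=3)[:,:,::-1])
p=get_obs()['tool_pos'];print(p,[proj(s,[p[0],p[1]+d,p[2]-.178]) for d in(-.044,0,.044)])
E
```

```text
clock: 6.1
tool_pos: [0.4879, 0.2898, 0.2779]
orientation: [-179.8, -0.2, 179.9]
force: [-0.6, 0.6, 0.5]
opening: 0.0877
gripper_force: 0.0
[0.48837613 0.29010777 0.27928811] [(np.float64(414.1541394863377), np.float64(219.59216828728117)), (np.float64(437.21543728226175), np.float64(221.37900123526796)), (np.float64(460.4667078962873), np.float64(223.18055363632325))]
```

View pics/c1.png

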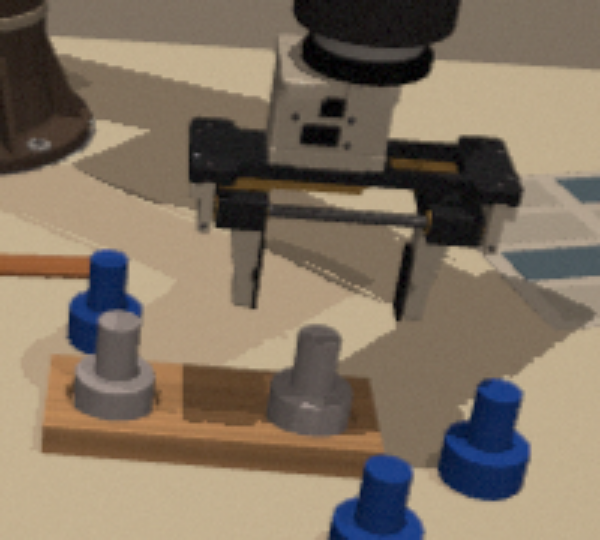

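The fingers straddle the left weight's post: tips at crop (245,307) and (408,320), post top at (318,333). I'll descend and grip.

```bash
python3 -m handwheel '[[1,0,0,1,0,0,0],[1,0,0,1,0,0,0],[1,0,0,0.2,0,0,0],[1,0,0,0,0,0,0]]'
python3 -m handwheel '[[-1,0,0,0,0,0,0],[-1,0,0,0,0,0,0],[-1,0,0,0,0,0,0],[-1,0,0,0,0,0,0],[-1,0,0,0,0,0,0]]'
python3 -m handwheel '[[-1,0,0,0,0,0,0],[-1,0,0,0,0,0,0]]'
```

```text
clock: 6.65
tool_pos: [0.4887, 0.2901, 0.2256]
orientation: [180.0, 0.0, 179.9]
force: [-0.3, -0.7, 0.9]
opening: 0.0877
gripper_force: 0.0
clock: 7.28
tool_pos: [0.4883, 0.2896, 0.2247]
orientation: [180.0, 0.0, 179.9]
force: [-0.3, 0.7, 1.1]
opening: 0.0435
gripper_force: 0.0
clock: 7.52
tool_pos: [0.4883, 0.2895, 0.2246]
orientation: [-180.0, -0.0, 179.9]
force: [-0.4, -0.2, 0.6]
opening: 0.0271
gripper_force: 30.0
```

```bash
python3 -m handwheel '[[-1,0,0,-0.3,0,0,0],[-1,0,0,-0.5,0,0,0],[-1,0,0,-0.8,0,0,0],[-1,0,0,-0.8,0,0,0],[-1,0,0,-0.8,0,0,0]]'
python3 -m handwheel '[[-1,0,0,-0.8,0,0,0],[-1,0,0,0,0,0,0],[-1,0,0,0,0,0,0],[-1,0,0,0,0,0,0]]'
for i in 1 2 3 4 5 6; do python3 -m handwheel '[[-1,0,0,0,0,0,0]]' | grep force; done
python3 - <<'E'
from h import *
s=save('scene','s2.png'); cv2.imwrite('pics/c2.png',cv2.resize(s['color'][80:300,330:530],None,fx=2.7,fy=2.7)[:,:,::-1])
o=get_obs();print(o['tool_pos'],o['tau'],o['opening'],o['moment'])
E
```

```text
clock: 8.15
tool_pos: [0.4881, 0.2895, 0.3058]
orientation: [180.0, -0.0, 179.9]
force: [-0.3, -0.9, -5.2]
opening: 0.0273
gripper_force: 30.0
clock: 8.65
tool_pos: [0.488, 0.2894, 0.3236]
orientation: [-179.9, -0.1, 179.9]
force: [0.2, 0.7, -6.1]
opening: 0.0274
gripper_force: 30.0
force: [0.7, -0.7, -6.9]
gripper_force: 30.0
force: [-0.2, -0.4, -5.6]
gripper_force: 30.0
force: [0.3, 0.3, -5.8]
gripper_force: 30.0
force: [0.3, -0.1, -5.9]
gripper_force: 30.0
force: [0.7, -0.5, -5.8]
gripper_force: 30.0
force: [0.5, -0.5, -6.1]
gripper_force: 30.0
[0.48829987 0.28963979 0.32470125] [ 2.13462496e-03 -4.93459117e+01  2.81315267e+01  7.03311414e+00
 -8.00295384e-02 -5.49953299e-06] 0.027085511366699552 [-0.0279436  -0.03822522  0.01511162]
```

View pics/c2.png

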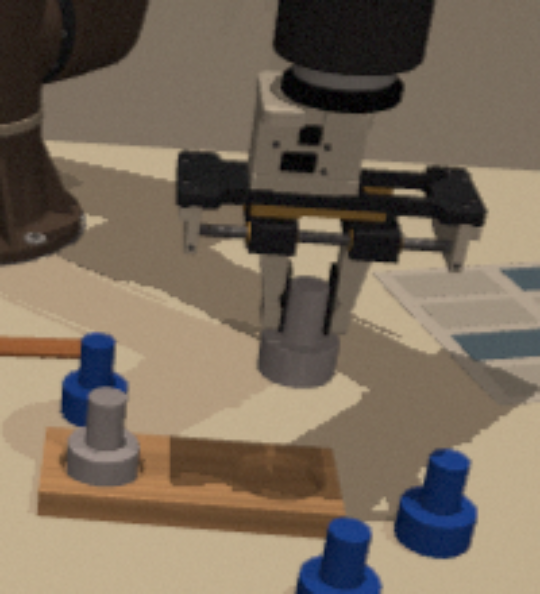

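The weight is upright in the grip and well clear of the rack. The left one reads about 6.0 N. Now I'll stand it back in its seat.

```bash
python3 -m handwheel '[[-1,0,0,0.8,0,0,0],[-1,0,0,0.8,0,0,0],[-1,0,0,0.8,0,0,0],[-1,0,0,0.6,0,0,0],[-1,0,0,0.4,0,0,0]]'
python3 -m handwheel '[[-1,0,0,0.3,0,0,0],[-1,0,0,0.2,0,0,0],[-1,0,0,0.08,0,0,0],[-1,0,0,0,0,0,0],[-1,0,0,0,0,0,0]]'
```

```text
clock: 10.07
tool_pos: [0.4884, 0.2897, 0.239]
orientation: [-180.0, -0.0, 179.9]
force: [-1.0, -1.2, -5.7]
opening: 0.0275
gripper_force: 30.0
clock: 10.7
tool_pos: [0.4884, 0.2898, 0.2255]
orientation: [180.0, 0.0, 179.9]
force: [0.9, -0.4, -5.7]
opening: 0.0271
gripper_force: 30.0
```

```bash
for i in 1; do python3 -m handwheel '[[-1,0,0,0.03,0,0,0],[-1,0,0,0,0,0,0]]'|egrep "tool|force:"; done
python3 -m handwheel '[[-1,0,0,0.03,0,0,0],[-1,0,0,0,0,0,0]]'|egrep "tool|force:"
```

```text
tool_pos: [0.4884, 0.2897, 0.2246]
force: [-0.5, 0.3, -4.2]
gripper_force: 30.0
tool_pos: [0.4884, 0.2898, 0.2246]
force: [-3.8, -1.3, 4.7]
gripper_force: 30.0
```

```bash
python3 -m handwheel '[[1,0,0,0,0,0,0],[1,0,0,0,0,0,0],[1,0,0,0,0,0,0],[1,0,0,0,0,0,0],[1,0,0,0,0,0,0]]'
python3 -m handwheel '[[1,0,0,0,0,0,0],[1,0,0,-0.4,0,0,0],[1,0,0,-1,0,0,0],[1,0,0,-1,0,0,0],[1,0,0,-0.2,0,0,0]]'
python3 -m handwheel '[[1,0,-1,0,0,0,0],[1,0,-1,0,0,0,0],[1,0,-1,0,0,0,0],[1,0,-1,0,0,0,0],[1,0,-1,0,0,0,0]]' >/dev/null
python3 -m handwheel '[[1,0,-0.16,0,0,0,0],[1,0,0,0,0,0,0],[1,0,0,0,0,0,0]]'
python3 - <<'E'
from h import *
s=save('scene','s3.png');u=save('top','t3.png'); cv2.imwrite('pics/c3.png',np.hstack([cv2.resize(s['color'][150:300,330:480],(400,400)),cv2.resize(u['color'][210:330,160:280],(400,400))])[:,:,::-1])
E
```

```text
clock: 11.82
tool_pos: [0.4883, 0.2897, 0.2236]
orientation: [-180.0, -0.0, 179.9]
force: [1.0, 0.5, -0.0]
opening: 0.0718
gripper_force: 0.0
clock: 12.45
tool_pos: [0.4888, 0.2901, 0.2911]
orientation: [179.8, 0.2, 179.9]
force: [0.1, 0.1, -0.3]
opening: 0.0878
gripper_force: 0.0
clock: 13.45
tool_pos: [0.4883, 0.161, 0.2887]
orientation: [180.0, 0.0, 179.9]
force: [0.3, -0.8, 0.1]
opening: 0.0875
gripper_force: 0.0
```

View pics/c3.png

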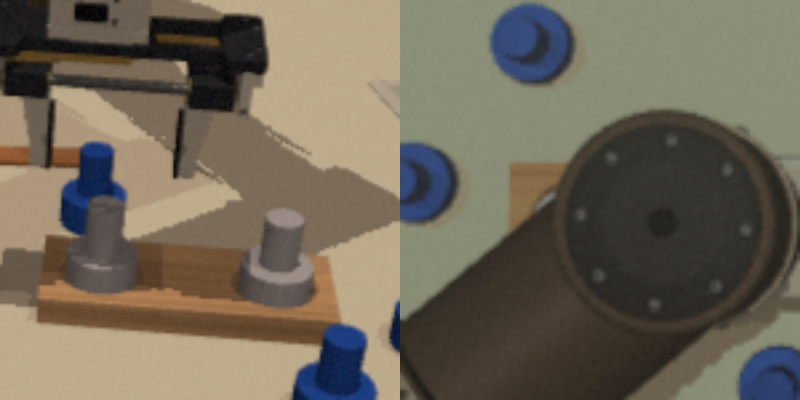

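The left weight stands upright in its seat at crop (283,250). The fingers straddle the right post: tips x = 40 and 182, post at 104. Now I'll lift the right weight.

```bash
python3 -m handwheel '[[1,0,0,1,0,0,0],[1,0,0,1,0,0,0],[1,0,0,0.56,0,0,0],[1,0,0,0,0,0,0]]'
python3 -m handwheel '[[-1,0,0,0,0,0,0],[-1,0,0,0,0,0,0],[-1,0,0,0,0,0,0],[-1,0,0,0,0,0,0],[-1,0,0,0,0,0,0]]' >/dev/null
python3 -m handwheel '[[-1,0,0,0,0,0,0],[-1,0,0,0,0,0,0],[-1,0,0,0,0,0,0]]'
python3 -m handwheel '[[-1,0,0,-0.3,0,0,0],[-1,0,0,-0.5,0,0,0],[-1,0,0,-0.8,0,0,0],[-1,0,0,-0.8,0,0,0],[-1,0,0,-0.8,0,0,0]]'
python3 -m handwheel '[[-1,0,0,-0.8,0,0,0],[-1,0,0,0,0,0,0],[-1,0,0,0,0,0,0],[-1,0,0,0,0,0,0]]'
for i in 1 2 3 4 5 6; do python3 -m handwheel '[[-1,0,0,0,0,0,0]]' | grep " *force: \["; done
```

```text
clock: 14.05
tool_pos: [0.488, 0.1608, 0.2238]
orientation: [-179.9, -0.1, 179.9]
force: [0.2, 0.4, -0.3]
opening: 0.0878
gripper_force: 0.0
clock: 15.05
tool_pos: [0.4881, 0.1605, 0.2246]
orientation: [-180.0, -0.0, 179.9]
force: [-0.2, -1.2, 0.9]
opening: 0.0273
gripper_force: 30.0
clock: 15.68
tool_pos: [0.488, 0.1606, 0.3061]
orientation: [180.0, 0.0, 179.9]
force: [-0.1, 0.5, -3.3]
opening: 0.0276
gripper_force: 30.0
clock: 16.18
tool_pos: [0.4879, 0.1605, 0.3238]
orientation: [-180.0, -0.1, 179.9]
force: [-0.5, 0.0, -3.3]
opening: 0.0271
gripper_force: 30.0
force: [1.1, -0.4, -4.1]
force: [-0.1, 0.5, -2.5]
force: [-1.0, 0.2, -2.9]
force: [0.5, -0.5, -3.7]
force: [-0.1, 0.2, -2.7]
force: [0.3, -0.0, -2.5]
```

The right one reads about 3.1 N against 6.0 N, so the left weight is the heavier. I'll put the right one back.

```bash
python3 -m handwheel '[[-1,0,0,0.8,0,0,0],[-1,0,0,0.8,0,0,0],[-1,0,0,0.8,0,0,0],[-1,0,0,0.6,0,0,0],[-1,0,0,0.4,0,0,0]]' >/dev/null
python3 -m handwheel '[[-1,0,0,0.3,0,0,0],[-1,0,0,0.2,0,0,0],[-1,0,0,0.1,0,0,0],[-1,0,0,0,0,0,0],[-1,0,0,0,0,0,0]]'|egrep "tool|force:"
python3 -m handwheel '[[-1,0,0,0.02,0,0,0],[-1,0,0,0,0,0,0]]'|egrep "tool|force:"
```

```text
tool_pos: [0.4882, 0.1607, 0.2249]
force: [0.1, -0.5, -3.1]
gripper_force: 30.0
tool_pos: [0.4883, 0.1607, 0.2246]
force: [-1.1, -0.3, 2.2]
gripper_force: 30.0
```

Seated. I'll release it and go back to the left one.

```bash
python3 -m handwheel '[[1,0,0,0,0,0,0],[1,0,0,0,0,0,0],[1,0,0,0,0,0,0],[1,0,0,0,0,0,0],[1,0,0,0,0,0,0]]' >/dev/null
python3 -m handwheel '[[1,0,0,0,0,0,0],[1,0,0,-0.4,0,0,0],[1,0,0,-1,0,0,0],[1,0,0,-1,0,0,0],[1,0,0,-0.2,0,0,0]]'
python3 -m handwheel '[[1,0,1,0,0,0,0],[1,0,1,0,0,0,0],[1,0,1,0,0,0,0],[1,0,1,0,0,0,0],[1,0,1,0,0,0,0]]' >/dev/null
python3 -m handwheel '[[1,0,0.16,0,0,0,0],[1,0,0,0,0,0,0],[1,0,0,0,0,0,0]]'
python3 - <<'E'
from h import *
s=save('scene','s4.png');u=save('top','t4.png'); cv2.imwrite('pics/c4.png',np.hstack([cv2.resize(s['color'][150:300,330:480],(400,400)),cv2.resize(u['color'][210:330,160:280],(400,400))])[:,:,::-1])
E
```

```text
clock: 19.68
tool_pos: [0.4886, 0.161, 0.2915]
orientation: [179.9, 0.2, 179.9]
force: [0.3, 0.6, -0.4]
opening: 0.0874
gripper_force: 0.0
clock: 20.68
tool_pos: [0.4882, 0.2892, 0.2891]
orientation: [-180.0, -0.0, 179.9]
force: [-0.1, 0.3, 0.1]
opening: 0.0876
gripper_force: 0.0
```

View pics/c4.png

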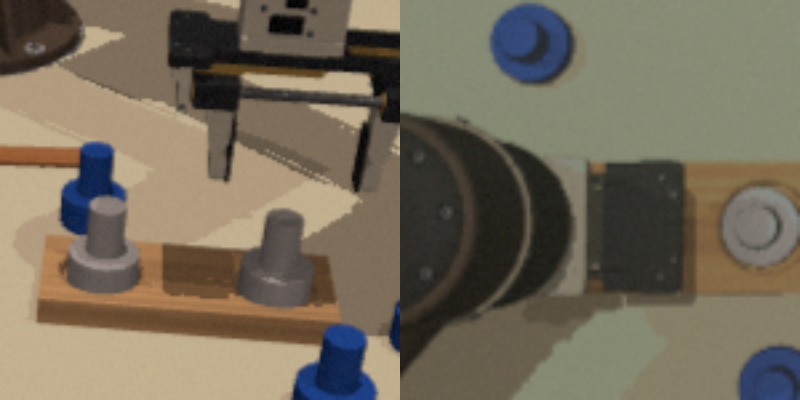

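Both weights stand in their seats, the right one at scene crop (104,255). The fingers are over the left post at (283,245).

```bash
python3 -m handwheel '[[1,0,0,1,0,0,0],[1,0,0,1,0,0,0],[1,0,0,0.56,0,0,0],[1,0,0,0,0,0,0]]'
python3 -m handwheel '[[-1,0,0,0,0,0,0],[-1,0,0,0,0,0,0],[-1,0,0,0,0,0,0],[-1,0,0,0,0,0,0],[-1,0,0,0,0,0,0]]' >/dev/null
python3 -m handwheel '[[-1,0,0,0,0,0,0],[-1,0,0,0,0,0,0],[-1,0,0,0,0,0,0]]'
python3 -m handwheel '[[-1,0,0,-0.3,0,0,0],[-1,0,0,-0.5,0,0,0],[-1,0,0,-0.8,0,0,0],[-1,0,0,-0.8,0,0,0],[-1,0,0,-0.8,0,0,0]]'
python3 -m handwheel '[[-1,0,0,-0.8,0,0,0],[-1,0,0,-0.8,0,0,0],[-1,0,0,0,0,0,0],[-1,0,0,0,0,0,0]]'
python3 - <<'E'
from h import *
for f,b in(('top0',(385,225,70,70)),('scene0',(155,232,85,52))):
    s=dict(np.load(f'pics/{f}.npz')); x,y,w,h=b; c=s['color'][y:y+h,x:x+w]; S=cv2.cvtColor(c,cv2.COLOR_RGB2HSV)[:,:,1]
    th,m=cv2.threshold(cv2.GaussianBlur(S,(3,3),0),0,255,cv2.THRESH_OTSU); k=max(cv2.findContours(m,0,1)[0],key=cv2.contourArea)
    P=np.array([ray(s,u+x,v+y,.006)[:2] for u,v in cv2.convexHull(k)[:,0].astype(float)]); (cx,cy),r=cv2.minEnclosingCircle(P.astype(np.float32)); print(f,th,cx,cy,r,P.min(0),P.max(0))
E
```

```text
clock: 21.28
tool_pos: [0.4883, 0.2892, 0.2244]
orientation: [-179.9, -0.1, 179.9]
force: [-0.5, 0.3, -0.7]
opening: 0.0872
gripper_force: 0.0
clock: 22.28
tool_pos: [0.4883, 0.2897, 0.2252]
orientation: [180.0, 0.0, 179.9]
force: [-0.5, 1.5, -0.7]
opening: 0.0273
gripper_force: 30.0
clock: 22.9
tool_pos: [0.4881, 0.2894, 0.3063]
orientation: [-180.0, -0.0, 179.9]
force: [-0.3, -0.1, -7.2]
opening: 0.0273
gripper_force: 30.0
clock: 23.4
tool_pos: [0.4879, 0.2893, 0.3445]
orientation: [-180.0, -0.1, 179.9]
force: [-0.1, -0.3, -6.3]
opening: 0.0271
gripper_force: 30.0
top0 86.0 0.5331253409385681 -0.18521535396575928 0.05973590910434723 [ 0.47406206 -0.24392526] [ 0.59186849 -0.12608936]
scene0 104.0 0.5395882725715637 -0.1822720766067505 0.06239460036158562 [ 0.47771169 -0.24279549] [ 0.60180425 -0.12476926]
```

```bash
python3 -m handwheel '[[-1,-0.1,-0.5,0,0,0,0],[-1,-0.1,-1,0,0,0,0],[-1,-0.1,-1,0,0,0,0],[-1,-0.1,-1,0,0,0,0],[-1,-0.1,-1,0,0,0,0]]' >/dev/null
python3 -m handwheel '[[-1,-0.1,-1,0,0,0,0],[-1,-0.1,-1,0,0,0,0],[-1,-0.1,-1,0,0,0,0],[-1,-0.1,-1,0,0,0,0],[-1,-0.1,-1,0,0,0,0]]' >/dev/null
python3 -m handwheel '[[-1,-0.1,-1,0,0,0,0],[-1,-0.1,-1,0,0,0,0],[-1,-0.1,-1,0,0,0,0],[-1,-0.1,-1,0,0,0,0],[-1,-0.1,-1,0,0,0,0]]' >/dev/null
python3 -m handwheel '[[-1,-0.1,-1,0,0,0,0],[-1,-0.1,-1,0,0,0,0],[-1,-0.1,-1,0,0,0,0],[-1,-0.1,-0.7,0,0,0,0],[-1,0,-0.3,0,0,0,0]]'
python3 -m handwheel '[[-1,0,0,0.4,0,0,0],[-1,0,0,0.4,0,0,0],[-1,0,0,0.2,0,0,0],[-1,0,0,0,0,0,0],[-1,0,0,0,0,0,0]]'
```

```text
clock: 25.9
tool_pos: [0.5347, -0.1745, 0.345]
orientation: [180.0, -0.0, 179.8]
force: [-0.2, 0.8, -5.0]
opening: 0.0272
gripper_force: 30.0
clock: 26.52
tool_pos: [0.5354, -0.1727, 0.3204]
orientation: [-180.0, 0.0, 179.9]
force: [-0.0, -0.3, -5.8]
opening: 0.0271
gripper_force: 30.0
```

```bash
python3 -m handwheel '[[-1,0,-0.3,0,0,0,0],[-1,0,-0.15,0,0,0,0],[-1,0,0,0.04,0,0,0],[-1,0,0,0,0,0,0],[-1,0,0,0,0,0,0]]'
python3 - <<'E'
from h import *
save('scene','s5.png'); o=get_obs(); print(o['tool_pos'],o['qvel'].round(2))
E
```

```text
clock: 27.15
tool_pos: [0.5351, -0.1842, 0.3191]
orientation: [180.0, -0.0, 179.9]
force: [0.8, 0.2, -5.8]
opening: 0.0269
gripper_force: 30.0
[ 0.53515665 -0.18413662  0.31919809] [ 0.05 -0.01 -0.04  0.02  0.09  0.06]
```

View pics/s5.png

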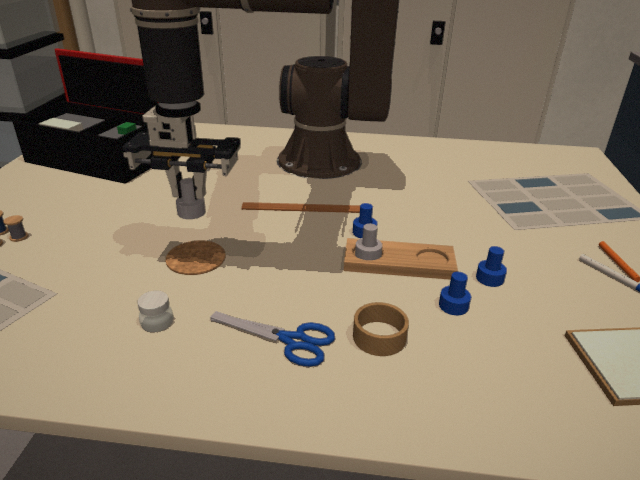

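The heavier weight is held upright at (190,200) over the mat at (196,257). The other one stands in the right-hand seat at (369,245), and the bystanders haven't moved.

```bash
python3 -c "
from plant import *
print(close_job())"
```

```text
the job is handed in; nothing more can be done
None
```

The left weight is the heavier one (about 6.0 N against 3.1 N); it was handed in held upright about 10 cm above the middle of the mat, with the other standing in the right-hand seat.

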